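# Find the worn pasta roller by its end float and mark it

## Robot

A 7-joint arm with a two-finger parallel gripper is mounted at the origin on a cart in front of the work surface, level with it; the furniture and walls round the work are solid. World frame = base frame: x ahead of the robot, y to its left, z up, the work surface at z = 0. Lengths are in m, angles in rad, forces in N, time in s.
With the tool pointing down it reaches from about 0.425 to 0.95 m from the base axis. Payload 4.7 kg.
Tool frame: the origin (TCP) lies between the finger pads; the fingertips stand 25 mm ahead of it and the grasp point (between the pads) lies 6 mm ahead of it; x points along the fingers, z is the direction in which the jaws open and shut, and the axes are right-handed (so a half turn about x gives the same grasp; the last joint's range is limited). The gripper opens to 85 mm and grips with 20 to 120 N. Pads are 22 mm wide; open, the fingers measure 114 mm over their backs; the gripper's body (76 mm by 85 mm) begins 54 mm behind the grasp point. The pads swing forward as they close: fully open they stand 13 mm farther back than shut.
Start: joints at [1.289, 0.469, -0.049, 1.532, 0.024, 1.141, -0.082], TCP at [0.169, -0.654, 0.256] pointing down, gripper open.
Joint ranges: [-2.59, 2.59], [-0.33, 1.99], [-1.39, 1.29], [0.1, 2.45], [-1.04, 4.18], [0.21, 1.99], [-2.66, 2.66]. Speed limits (rad/s): [2.57, 2.57, 3.14, 3.14, 3.14, 3.14, 3.14].

## Interface

Orientations are given as a 3x3 rotation matrix whose columns are the frame's x, y, z axes.
In Python, from rig import * gives the robot as it stands. Calls block until the motion is done:
- movep(position, orientation): joint-space move of the TCP to a pose.
- move_l(position, attitude=None, feed=0.15, until_force=None): straight line of the TCP; attitude=None keeps the orientation; feed is the mean speed in m/s. With until_force (N) it stops when the force on the tool has changed by that much, and returns True; else False.
- move_joints(angles): joint-space move.
- command_gripper(opening, newtons=None): finger opening in m; newtons is the grip in N (None keeps the last); returns when the fingers have stopped.
- sleep(seconds).
- inverse_kinematics(position, orientation): joint angles nearest the present ones, or None.
- sense(): the state.
- camera(name): name is "scene" or "top"; returns (picture, depth): 480x640x3 uint8, red, green, blue; 480x640 float32, m along the optical axis (not along the pixel's ray), 0 where there is no reading.
- camera_params(name): a dict with "K" (3x3 intrinsics, pixels), "position" and "rotation" of the camera in the world. Camera axes: x right, y down, z forward; pixel columns grow to the right and rows downward; lengths in m; the calibration is good to about 2 mm. A picture is of the moment at which its call begins. camera_params takes no time and is no camera call.
A pose or a line that the arm cannot do raises Unreachable and nothing moves.
- finish_job(): hands the job in, once; it reports no verdict.
The state is a dict: "time_s": time; "joint_pos": joint angles; "qd": joint speeds; "joint_efforts": joint torques, N m; "position": TCP position; "tcp_rot": TCP orientation; "wrist_force": force on the tool from outside, world axes, zero at the start; "ft_torque": the same for the moment, N m; "finger_gap": finger opening in m.
Only numpy, scipy, OpenCV 4.12 (cv2) and the standard library are available. Lean on these libraries where they do the work, as an engineer would, in place of code of your own. Each camera call takes 0.05 s, during which the arm holds its last target. There are 200 camera calls.

## Task

One of the two pasta-roller attachments has a worn bearing, so its shaft has far more end float than the other's. Starting with the left one, take the shaft's knob, gently pull it out to its stop and then push it in to its stop, feeling the float without shoving the attachment along the worktop; then do the same with the right one. Lay the wooden clothes peg flat on the middle of the red-edged top of the worn one, and leave everything else where it stands.

Things in the scene. Friction and masses are not known exactly. Their poses are not given: they have to be found in the camera images.
- roller_a: pasta-roller attachment, two look alike, either may be the worn one. Housing 104 (x) x 94 (y) x 85 mm high: aluminium end plates, steel rollers, flat red top with grey inlay 85 mm up. Stands loose on rubber feet, 2 to 2.7 kg; slips on the worktop if pushed with over 11 to 18 N. Origin: centre of underside. The shaft sticks out of its -x end, towards the robot (yaw within 0.2 rad)
- roller_b: pasta-roller attachment, two look alike, either may be the worn one. Housing 104 (x) x 94 (y) x 85 mm high: aluminium end plates, steel rollers, flat red top with grey inlay 85 mm up. Stands loose on rubber feet, 2 to 2.7 kg; slips on the worktop if pushed with over 11 to 18 N. Origin: centre of underside. The shaft sticks out of its -x end, towards the robot (yaw within 0.2 rad)
- knob_a (a point): centre of the black knob on roller_a's shaft: cylinder 30 mm across, 26 mm long, axis along the attachment's x, 50 mm above the worktop, 109 mm from the attachment's origin when the joint reads 0; thin 33 mm steel disc on its free end. About 40 mm of bare 10 mm shaft shows between knob and bearing. Grip it across (fingers along the attachment's y) or along its axis
- knob_b (a point): centre of the black knob on roller_b's shaft: cylinder 30 mm across, 26 mm long, axis along the attachment's x, 50 mm above the worktop, 109 mm from the attachment's origin when the joint reads 0; thin 33 mm steel disc on its free end. About 40 mm of bare 10 mm shaft shows between knob and bearing. Grip it across (fingers along the attachment's y) or along its axis
- shaft_a (a joint): axial position of roller_a's shaft, m; + is out (attachment's -x, towards the robot), - is in. Starts within 1 mm of 0, midway between two rigid hidden stops. Float from stop to stop: about 5 mm in a sound bearing, about 22 mm in the worn one. Slides against about 1.5 N of friction, stays where left
- shaft_b (a joint): axial position of roller_b's shaft, m; + is out (attachment's -x, towards the robot), - is in. Starts within 1 mm of 0, midway between two rigid hidden stops. Float from stop to stop: about 5 mm in a sound bearing, about 22 mm in the worn one. Slides against about 1.5 N of friction, stays where left
- clothes_peg: wooden clothes peg lying flat on the worktop, 15 (its x) x 72 (its y, the long way) x 12 mm high, 20 g. Origin: centre of its underside
- salt: salt shaker, 44 mm across and 90 mm high, stands behind the attachments; leave it alone. Origin: centre of the underside
- tin: spice tin, 62 mm across and 35 mm high, stands behind the attachments; leave it alone. Origin: centre of the underside
- garlic_bulb: garlic bulb, 56 mm across, lies to the right of the peg; leave it alone. Origin: centre of the underside

How it is judged:
By the outcome, as a careful person would: the job done as asked, in the order asked, and still so for the second after the job is handed in, with the robot touching nothing.
It also fails if it takes over 70 s, if anything falls off the work surface, if the arm or the gripper's body presses on something with over 40 N, if the wrist force passes 120 N, or if a joint passes its speed limit or range.

## Working session

There is one attempt and no reset: what is moved stays moved. The work goes in short steps, each a Python script; the robot and the scene stay as the last script left them, time stands still between calls to the robot, and variables do not carry over. Pictures are saved under pics/ and viewed, on a budget of 10 in all, crops included, one or two more only if the job needs it, and the job is handed in when it is done.

```bash
mkdir -p pics; ls
cat > h.py <<'E'
from rig import *
import numpy as np, cv2
def grab(n):
    p,d=camera(n); np.savez(f'{n}.npz',p=p,d=d); return p,d
def world(n,u,v,d):
    c=camera_params(n);K=np.array(c["K"]);z=d[v,u]
    return np.array(c["position"])+np.array(c["rotation"])@(np.linalg.inv(K)@np.stack([np.asarray(u),np.asarray(v),np.ones(np.shape(u))])*z).reshape(3,*np.shape(u)) if np.ndim(u)==0 else (np.array(c["position"])[:,None]+np.array(c["rotation"])@(np.linalg.inv(K)@np.stack([u,v,np.ones(len(u))])*z))
E
python3 - <<'E'
from h import *
for n in("scene","top"):
    p,d=grab(n); cv2.imwrite(f'pics/{n}0.png',p[:,:,::-1]); print(n,camera_params(n))
s=sense();print(s["time_s"],s["tcp_rot"],s["position"],s["finger_gap"])
E
```

```text
pics
scene {'K': array([[510.75587192,   0.        , 326.67960473],
       [  0.        , 510.75587192, 240.29922397],
       [  0.        ,   0.        ,   1.        ]]), 'position': array([ 0.53384846, -0.99016912,  0.66525106]), 'rotation': array([[ 0.99925243, -0.00392445,  0.03846004],
       [-0.03385596, -0.56911807,  0.82155852],
       [ 0.01866414, -0.82224645, -0.56882548]])}
top {'K': array([[571.87652624,   0.        , 323.20204115],
       [  0.        , 571.87652624, 237.6325405 ],
       [  0.        ,   0.        ,   1.        ]]), 'position': array([ 0.43698386, -0.09832117,  1.34643507]), 'rotation': array([[ 0.01069363, -0.99361937,  0.11227727],
       [-0.99990477, -0.0116052 , -0.00746854],
       [ 0.00872388, -0.11218671, -0.99364885]])}
0.1 [[-5.42222103e-04  9.68197556e-01  2.50186329e-01]
 [ 1.63850101e-03  2.50186890e-01 -9.68196176e-01]
 [-9.99998511e-01 -1.15046814e-04 -1.72204953e-03]] [ 0.16870728 -0.65308814  0.25538123] 0.08525940610678104
```

View pics/top0.png

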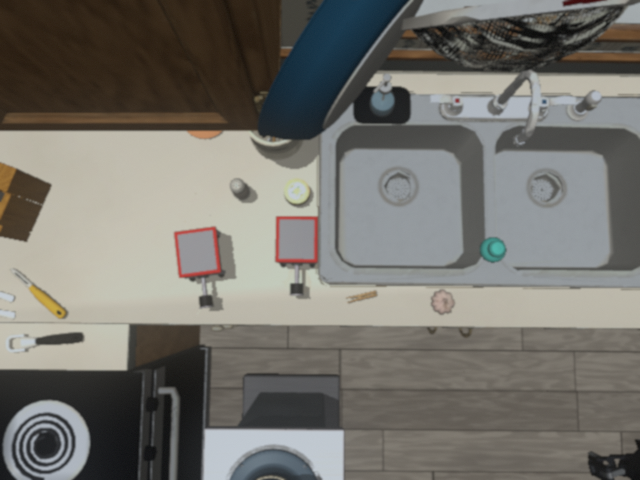

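View pics/scene0.png

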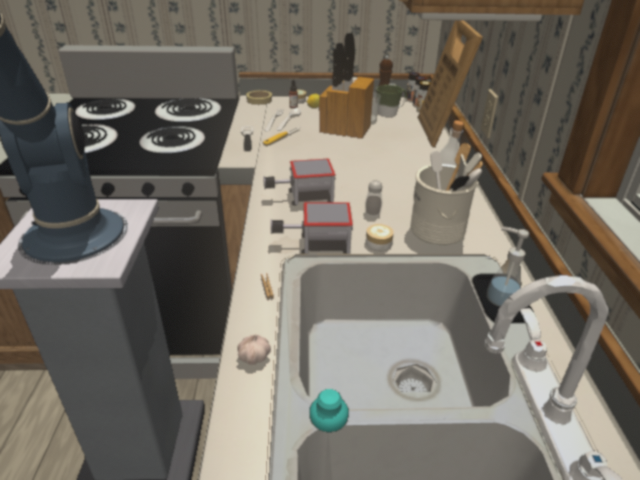

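The top view shows the left roller's top near (198,252) with its knob at (206,300). The right roller is near (297,240) with its knob at (297,289). The peg is at (362,297), the garlic at (442,301), and the salt and tin are behind the rollers. Next I'll measure these with depth.

```bash
cat > meas.py <<'E'
from h import *
def cloud(n,p,d):
    v,u=np.nonzero(d>0); w=world(n,u,v,d).T
    W=np.full(d.shape+(3,),np.nan);W[v,u]=w;return W
def rect(pts):
    (c,s,a)=cv2.minAreaRect((pts*1000).astype(np.float32)); return np.round(c,1),np.round(s,1),round(a,1)
def measure(n='top'):
    p,d=grab(n);W=cloud(n,p,d);x,y,z=W[...,0],W[...,1],W[...,2];out={}
    for k,(y0,y1) in dict(L=(0.07,.3),R=(-.13,.07)).items():
        reg=(y>y0)&(y<y1)&(x>.3)&(x<.58)
        hsv=cv2.cvtColor(p,cv2.COLOR_RGB2HSV)
        m=reg&(z>.078)&(z<.093); P=W[m]; out[k]=(rect(P[:,:2]),np.round(np.median(P[:,2]),4),m.sum())
        kn=reg&(z>.053)&(z<.075)&(p.max(2)<70)&(x<.42);Q=W[kn]
        out[k+'knob']=(rect(Q[:,:2]),np.round(Q[:,2].max(),4),kn.sum()) if len(Q)>5 else len(Q)
    return out,W,p
if __name__=='__main__':
    o,W,p=measure()
    for k in o:print(k,o[k])
    x,y,z=W[...,0],W[...,1],W[...,2]
    for nm,(r0,r1,c0,c1) in dict(peg=(285,308,340,385),garlic=(285,320,425,460),salt=(170,205,225,255),tin=(172,208,280,315)).items():
        w=W[r0:r1,c0:c1].reshape(-1,3); t=w[w[:,2]>(.006 if nm=='peg' else .015)]; print(nm,rect(t[:,:2]),np.round(t[:,2].max(),4),len(t))
    big=cv2.resize(p[210:320,170:390],None,fx=3.6,fy=3.6,interpolation=cv2.INTER_CUBIC);cv2.imwrite('pics/crop1.png',big[:,:,::-1])
    w=W[[300,320,330,200,150],[330,330,330,150,300]];print(np.round(w,3))
E
python3 meas.py
```

```text
L ((array([539.6, 169.5]), array([92.3, 95.2]), 8.2), np.float64(0.0866), np.int64(1668))
Lknob 0
R ((array([552.1, -48.9]), array([55.7, 91.5]), 0.1), np.float64(0.0866), np.int64(1046))
Rknob 0
peg (array([ 452.5, -199.3]), array([ 51.1, 100.7]), 0.6) 0.0172 191
garlic (array([ 442.7, -383.5]), array([51. , 55.1]), 87.7) 0.0649 434
salt (array([692.8,  83.8]), array([38.6, 40.9]), 48.1) 0.0958 336
tin (array([693.7, -45. ]), array([60.8, 59.4]), 58.1) 0.0432 564
[[ 0.442 -0.126  0.001]
 [ 0.396 -0.126 -0.006]
 [ 0.33  -0.146 -0.908]
 [ 0.675  0.305 -0.001]
 [ 0.802 -0.05  -0.003]]
```

View pics/crop1.png

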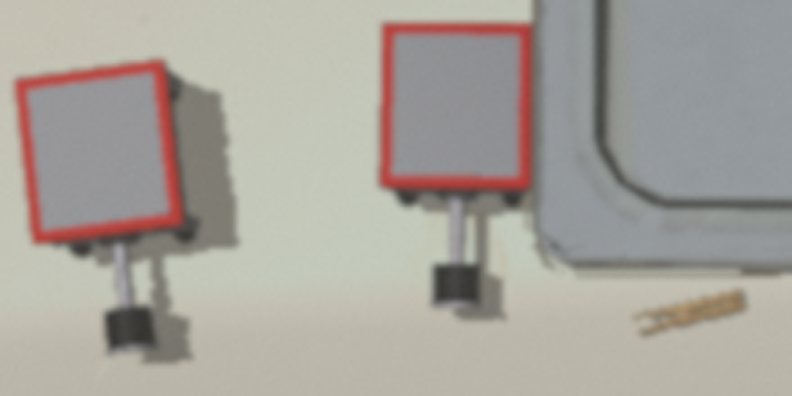

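The crop shows the left top's corners at about (15,78), (163,62), (185,222), (36,243). The right top's corners are (384,24), (530,25), (530,190), (382,187). The knobs sit at about (130,328) and (457,284), and the peg runs from (638,325) to (745,300). I'll intersect these pixels with the planes at the known heights.

```bash
cat >> h.py <<'E'
def onplane(n,u,v,z):
    c=camera_params(n);r=np.array(c["rotation"])@np.linalg.inv(np.array(c["K"]))@np.array([u,v,1.]);o=np.array(c["position"])
    return o+r*(z-o[2])/r[2]
E
python3 - <<'E'
from h import *
from meas import cloud,rect
f=lambda a,b,z:onplane('top',a/3.6+170-.36,b/3.6+210-.36,z)[:2]*1000
for nm,c in dict(L=[(15,78),(163,62),(185,222),(36,243)],R=[(384,24),(530,25),(530,190),(382,187)]).items():
    P=np.array([f(a,b,85) if 0 else f(a,b,.085) for a,b in c]);print(nm,P.round(1).tolist(),P.mean(0).round(1),rect(P/1000))
    fr=P[[2,3]].mean(0);bk=P[[0,1]].mean(0);print('yaw',np.arctan2(*(bk-fr)[::-1]))
for nm,c in dict(Lk=[(104,310),(152,307),(155,347),(108,351)],Rk=[(434,266),(481,266),(477,303),(433,303)]).items():
    P=np.array([f(a,b,.06) for a,b in c]);print(nm,P.round(1).tolist(),P.mean(0))
print('peg',[f(a,b,.01).round(1) for a,b in[(745,300),(638,325)]])
z=np.load('top.npz');W=cloud('top',z['p'],z['d']);x,y,zz=W[...,0],W[...,1],W[...,2]
for a,b in((.07,.3),(-.13,.07)):
    P=W[(y>a)&(y<b)&(x>.3)&(x<.65)&(zz>.08)&(zz<.095)];print(rect(P[:,:2]),len(P))
    P=W[(y>a)&(y<b)&(x>.3)&(x<.473)&(zz>.03)&(zz<.075)];print('knob',rect(P[:,:2]),P[:,2].max(),len(P))
P=W[(y>-.25)&(y<-.15)&(x>.41)&(x<.48)&(zz>.007)&(zz<.03)];print('peg',rect(P[:,:2]),len(P),P[:,2].max())
# row of depths around peg
print(zz[297,340:385].round(3))
E
```

```text
L [[589.8, 223.6], [600.8, 132.9], [502.3, 116.4], [488.5, 206.8]] [545.3 169.9] (array([546., 170.]), array([103.9,  91.5]), 9.4)
yaw 0.16575112206873724
R [[626.1, -2.8], [626.6, -93.2], [524.3, -94.4], [525.1, -3.6]] [575.5 -48.5] (array([575.2, -48.6]), array([102.5,  90.8]), 0.4)
yaw 0.009859669836009773
Lk [[448.4, 169.1], [450.6, 139.4], [426.0, 136.8], [423.2, 165.8]] [437.0627736  152.77847589]
Rk [[477.9, -35.1], [478.2, -64.4], [455.3, -62.2], [455.0, -34.9]] [466.59595653 -49.12433714]
peg [array([ 459.8, -234. ]), array([ 443. , -164.9])]
(array([545.6, 170.4]), array([104.3,  95.2]), 8.3) 1970
knob (array([448.2, 153.1]), array([49.3, 32.1]), 1.0) 0.07069178519791652 216
(array([576.2, -48.3]), array([103.6,  91.6]), 0.7) 1939
knob (array([463.6, -49.3]), array([18.1, 29.6]), 0.7) 0.0710285264237911 123
peg (array([ 458.2, -199.7]), array([69.7, 81.1]), 19.1) 170 0.017159897541408675
[-0.002  0.004 -0.002 -0.     0.002  0.004  0.015  0.012  0.013  0.011
  0.012  0.013  0.008  0.011 -0.     0.002  0.002  0.002  0.005  0.009
  0.009  0.009  0.008  0.016  0.01   0.01   0.016  0.008  0.013  0.009
  0.003  0.005  0.007  0.003  0.    -0.001  0.001  0.003  0.007  0.001
  0.003  0.004  0.005 -0.001 -0.   ]
```

Measured against the sizes given:

| Thing | Centre (mm) | Orientation | Check |
|---|---|---|---|
| Left roller | (545.5, 170) | yaw 0.155 rad | predicts its knob at (438, 153), matches the measurement |
| Right roller | (576, -48.5) | yaw 0.01 rad | predicts its knob at (467, -49.6), matches the measurement |
| Peg | (451, -199.5) | long axis (16.8, -69.1) | length 71 mm, given 72 |

I'll go to the left knob now.

```bash
cat >> h.py <<'E'
def down(yaw,flip=-1):
    z=flip*np.array([-np.sin(yaw),np.cos(yaw),0]);x=np.array([0,0,-1.]);return np.column_stack([x,np.cross(z,x),z])
def st(tag=''):
    s=sense();print(tag,'t%.2f'%s["time_s"],'p',(s["position"]*1000).round(2),'F',np.round(s["wrist_force"],2),'gap %.2f'%(s["finger_gap"]*1000),flush=True);return s
ROLL=dict(L=(.5455,.170,.155),R=(.576,-.0485,.010))
def knob(k,off=.109):
    x,y,a=ROLL[k];return np.array([x-off*np.cos(a),y-off*np.sin(a)]),a
E
python3 - <<'E'
from h import *
k,a=knob('L',.107); R=down(a)
st(); command_gripper(.046,20)
movep([*k,.22],R); st()
move_l([*k,.10],feed=.15); st()
F=move_l([*k,.056],feed=.06,until_force=4); print(F); st()
for g in(.038,.035,.033): command_gripper(g,20); st(g)
E
```

```text
t0.15 p [ 168.74 -653.15  255.48] F [0.7  0.55 0.9 ] gap 85.62
 t3.62 p [440.18 152.84 219.95] F [ 0.21 -0.23 -0.52] gap 45.96
 t4.57 p [440.29 153.88 100.62] F [-0.5   0.62  0.07] gap 45.99
False
 t5.45 p [439.92 153.72  56.11] F [-0.43  0.61 -0.29] gap 45.86
0.038 t5.70 p [439.97 153.49  56.26] F [-0.24  0.39 -0.05] gap 38.09
0.035 t5.92 p [439.85 153.45  56.11] F [-0.1   0.05  0.32] gap 35.29
0.033 t6.13 p [439.77 154.22  56.2 ] F [-1.64  2.48  1.68] gap 33.42
```

Run:
```python
from h import *
k,a=knob('L',.107); n=np.array([-np.sin(a),np.cos(a)])
command_gripper(.036,20); st('open')
sh=.0012
for i in range(5):
    q=k+n*sh; move_l([*q,.056],feed=.01); command_gripper(.033 if i==0 else g,20)
    s=st((i,sh)); f=n@s["wrist_force"][:2]; print('lat',f)
    if abs(f)<1.2:
        g=.031 if i==0 or g>.031 else .0295
        command_gripper(g,20); s=st(g); f=n@s["wrist_force"][:2]; print('lat',f)
        if abs(f)<2 and g<.030: break
    else: g=.033 if i==0 else g
    if abs(f)>1.2: command_gripper(.036,20); sh+=.0006*np.sign(f)
```

```text
open t6.35 p [439.77 152.94  55.85] F [ 0.57 -0.01  0.36] gap 35.82
(0, 0.0012) t6.83 p [439.6  154.62  55.99] F [-0.08  1.03  0.28] gap 32.73
lat 1.0307943046408528
0.031 t7.05 p [439.5  155.2   56.07] F [-0.57  1.67 -0.21] gap 30.65
lat 1.73230665866661
(1, np.float64(0.0018)) t7.75 p [439.51 155.34  56.02] F [-0.08 -0.04  0.86] gap 31.01
lat -0.030464629913310184
0.0295 t7.97 p [439.42 155.74  56.09] F [-0.93  2.05  0.82] gap 29.72
lat 2.170456853882213
(2, np.float64(0.0024)) t8.68 p [439.43 155.84  56.03] F [ 0.38 -0.34 -0.62] gap 29.68
lat -0.3947192259553038
0.0295 t8.89 p [439.43 155.8   56.03] F [-0.75 -0.74  0.81] gap 29.88
lat -0.6134162653733545
```

```bash
cat >> h.py <<'E'
def stroke(a,sgn,dist=.026,thr=5.,feed=.008):
    "sgn -1 pulls out (attachment -x), +1 pushes in; stops at a net axial force of thr"
    u=np.array([np.cos(a),np.sin(a),0])*sgn
    s=sense();p=np.array(s["position"]);f0=-(u@s["wrist_force"])   # resistance now
    hit=move_l(p+u*dist,feed=feed,until_force=thr-min(f0,0))
    s=st(('hit',hit));print(' travel %.2f mm resist %.2f lat %.2f'%(1000*u@(s["position"]-p),-(u@s["wrist_force"]),np.array([-u[1],u[0],0])@s["wrist_force"]));return hit
E
python3 - <<'E'
from h import *
a=ROLL['L'][2]
command_gripper(.024,25); st('grip')
print(stroke(a,-1))
E
```

```text
grip t9.11 p [439.43 155.83  56.07] F [-0.6  -1.26  2.05] gap 29.04
('hit', True) t10.12 p [436.7  155.38  56.06] F [-1.51  0.16  2.46] gap 29.39
 travel 2.76 mm resist -1.47 lat -0.39
True
```

Run:
```python
from h import *
a=ROLL['L'][2]
stroke(a,-1,dist=.012,thr=5.5,feed=.006)
stroke(a,+1,feed=.008,thr=5.5); stroke(a,+1,dist=.012,feed=.006,thr=5.5)
```

```text
('hit', True) t10.84 p [436.68 155.39  56.06] F [-0.56 -0.4   2.03] gap 29.05
 travel 0.02 mm resist -0.61 lat 0.31
('hit', True) t12.00 p [441.64 156.08  56.01] F [0.48 1.28 4.01] gap 29.13
 travel 5.01 mm resist -0.67 lat 1.19
('hit', True) t12.72 p [441.68 156.14  56.  ] F [-0.57 -0.16  4.89] gap 28.96
 travel 0.05 mm resist 0.59 lat -0.07
```

Left float is 5.0 mm, with both stops repeating, so the left bearing is sound. On to the right one, with the same centring.

Run:
```python
from h import *
R0=sense()["tcp_rot"]
command_gripper(.046,20); p=sense()["position"]; move_l([p[0],p[1],.13],feed=.15); st('up')
k,a=knob('R',.107); n=np.array([-np.sin(a),np.cos(a)]); sh=.0015
movep([*(k+n*sh),.13],down(a)); move_l([*(k+n*sh),.056],feed=.07,until_force=4); st('down')
command_gripper(.036,20); st()
g=.033
for i in range(12):
    command_gripper(g,20); s=st((i,round(sh*1000,2),g)); f=n@s["wrist_force"][:2]
    if abs(f)<1.2:
        if g<.03: break
        g={.033:.031,.031:.0295}[g]
    else:
        command_gripper(.036,20); sh+=.0006*np.sign(f); move_l([*(k+n*sh),.056],feed=.01)
```

```text
up t13.67 p [441.24 155.55 129.49] F [ 0.47  0.37 -0.56] gap 45.94
down t15.71 p [469.38 -48.06  56.38] F [-0.15  0.07 -0.43] gap 45.82
 t15.97 p [469.14 -48.18  56.26] F [ 0.26 -0.07  0.13] gap 35.99
(0, 1.5, 0.033) t16.18 p [469.   -48.11  56.05] F [-0.9  -0.33 -0.32] gap 33.17
(1, 1.5, 0.031) t16.40 p [468.96 -48.04  55.98] F [ 0.21 -0.58 -0.38] gap 30.96
(2, 1.5, 0.0295) t16.62 p [468.99 -47.86  56.05] F [-0.95  0.3   1.39] gap 29.44
```

Run:
```python
from h import *
a=ROLL['R'][2]
command_gripper(.024,25); st('grip')
stroke(a,-1,thr=5.5); stroke(a,-1,dist=.012,thr=5.5,feed=.006)
stroke(a,+1,dist=.032,feed=.010,thr=5.5); stroke(a,+1,dist=.012,feed=.006,thr=5.5)
```

```text
grip t16.83 p [468.97 -47.88  56.08] F [-0.52  1.85  2.27] gap 28.90
('hit', True) t18.45 p [458.29 -47.91  56.1 ] F [-0.45 -1.44  1.72] gap 29.11
 travel 10.68 mm resist -0.46 lat 1.44
('hit', True) t19.11 p [458.27 -47.93  56.06] F [0.82 0.2  1.78] gap 29.18
 travel 0.03 mm resist 0.82 lat -0.19
('hit', True) t19.73 p [458.36 -47.94  56.03] F [-0.5  -0.69  3.26] gap 29.51
 travel 0.10 mm resist 0.51 lat -0.69
('hit', False) t21.80 p [469.88 -47.89  56.02] F [-1.92  0.89  5.83] gap 29.32
 travel 11.52 mm resist 1.91 lat 0.91
```

The third stroke stopped early on a false trigger. The last one slid 11.5 mm at about 2 N without meeting a stop, so I'll carry on pushing in.

Run:
```python
from h import *
a=ROLL['R'][2]
stroke(a,+1,dist=.020,feed=.008,thr=5.5); stroke(a,+1,dist=.012,feed=.006,thr=5.5)
command_gripper(.046,20); p=sense()["position"]; move_l([p[0],p[1],.16],feed=.2); st('up')
p,d=grab('top'); cv2.imwrite('pics/crop2.png',cv2.resize(p[210:320,170:390],None,fx=3.6,fy=3.6,interpolation=cv2.INTER_CUBIC)[:,:,::-1])
q=onplane('top',0,0,0)
```

```text
('hit', True) t23.23 p [480.36 -47.84  56.05] F [-1.2  -0.03  5.33] gap 29.33
 travel 10.47 mm resist 1.20 lat -0.02
('hit', True) t23.85 p [480.36 -47.82  56.02] F [-1.03  0.22  5.13] gap 29.07
 travel -0.00 mm resist 1.03 lat 0.23
up t24.82 p [479.32 -48.06 159.19] F [-0.64 -0.18 -0.87] gap 45.81
```

Right float is 22.1 mm, so the right roller is the worn one. Now for the peg.

Run:
```python
from h import *
from meas import cloud
z=np.load('top.npz');W=cloud('top',z['p'],z['d'])
for y in(-.18,-.2,-.22):
    m=(abs(W[...,1]-y)<.006);print(y,[(x,round(float(np.median(W[...,2][m&(abs(W[...,0]-x)<.0025)])),3)) for x in(.43,.45,.47,.475,.48,.485,.49,.495,.5,.51)])
st()
for f in(1,-1):
    q=inverse_kinematics([.452,-.199,.12],down(-np.pi/2+.2386+np.pi/2-np.pi/2,f)); print(f,None if q is None else np.round(q,2))
print(down(-np.pi/2+.2386)[:,2], np.round(sense()["joint_pos"],2))
```

```text
-0.18 [(0.43, 0.0), (0.45, 0.01), (0.47, 0.001), (0.475, 0.002), (0.48, 0.005), (0.485, 0.011), (0.49, 0.005), (0.495, 0.006), (0.5, 0.005), (0.51, 0.009)]
-0.2 [(0.43, 0.001), (0.45, 0.011), (0.47, 0.001), (0.475, 0.004), (0.48, 0.003), (0.485, 0.009), (0.49, 0.005), (0.495, 0.005), (0.5, 0.005), (0.51, 0.011)]
-0.22 [(0.43, 0.001), (0.45, 0.003), (0.47, 0.002), (0.475, 0.004), (0.48, 0.003), (0.485, 0.007), (0.49, 0.005), (0.495, 0.006), (0.5, 0.005), (0.51, 0.009)]
 t24.88 p [479.01 -47.99 158.68] F [-0.3  -0.71  0.32] gap 46.20
1 [ 1.24  0.71 -1.24  2.04  0.81  1.01 -0.19]
-1 [ 0.37  0.35 -0.05  2.09  0.03  0.7  -2.6 ]
[-0.97166981 -0.23634252 -0.        ] [ 0.74  0.42 -0.9   2.04  0.42  0.88 -1.96]
```

View pics/crop2.png

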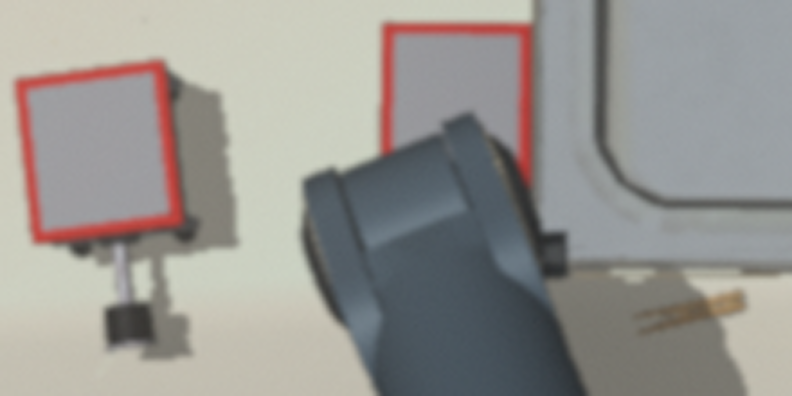

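The left roller's corners are unchanged, and the right one's visible back edge is too. The peg is at about (638–745, 300–325), still in place. I'll grasp it from a straightened-elbow posture, keeping the fingertips just above the sink rim, which stands about 5 mm high.

Run:
```python
from h import *
st()
R=down(-np.pi/2+.2386,1)
q=np.array(inverse_kinematics([.452,-.199,.12],down(-np.pi/2+.2386,-1))); 
q[6]+=np.pi
move_joints(q); s=st('above'); print(np.round(s["tcp_rot"][:,2],3),np.round(R[:,2],3))
command_gripper(.026,20)
print(move_l([.4515,-.199,.031],R,feed=.08,until_force=4)); st('low')
p,d=grab('scene'); cv2.imwrite('pics/peg1.png',cv2.resize(p[210:340,200:350],None,fx=4.5,fy=4.5,interpolation=cv2.INTER_CUBIC)[:,:,::-1])
```

```text
t24.88 p [479.01 -47.99 158.68] F [-0.3  -0.71  0.32] gap 46.20
above t27.02 p [ 452.03 -198.69  119.79] F [-0.23 -0.46 -0.31] gap 45.81
[ 0.972  0.237 -0.   ] [0.972 0.236 0.   ]
False
low t28.62 p [ 451.9  -199.16   31.44] F [-0.15 -0.06 -0.28] gap 26.15
```

View pics/peg1.png

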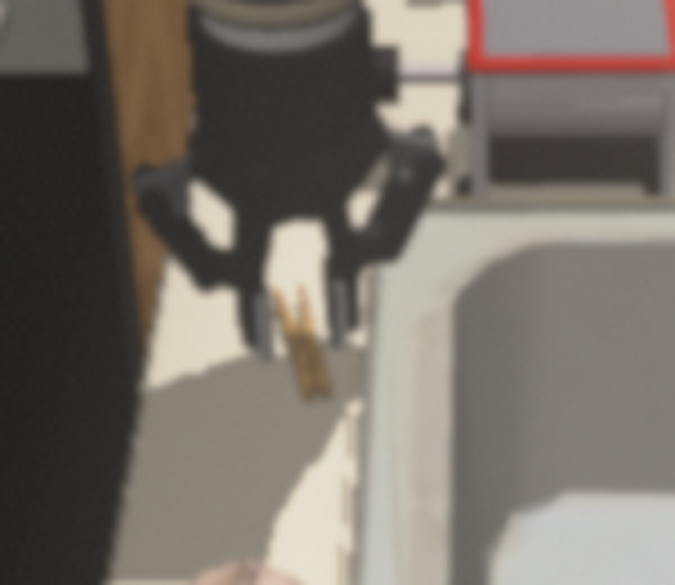

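The view shows the peg, (275–330, 290–400), lying between the fingertips at (262,350) and (345,345). I'll close and lift.

Run:
```python
from h import *
move_l([.4515,-.199,.029],feed=.03,until_force=4)
command_gripper(.008,25); s=st('grip'); 
p=s["position"]; move_l([p[0],p[1],.17],feed=.15); st('lift')
p,d=grab('scene'); cv2.imwrite('pics/peg2.png',cv2.resize(p[150:300,200:350],None,fx=4,fy=4,interpolation=cv2.INTER_CUBIC)[:,:,::-1])
```

```text
grip t29.17 p [ 451.63 -199.03   29.2 ] F [-0.92  0.44  2.08] gap 13.65
lift t30.26 p [ 450.97 -198.77  169.15] F [-0.57  0.25 -0.41] gap 13.72
```

View pics/peg2.png

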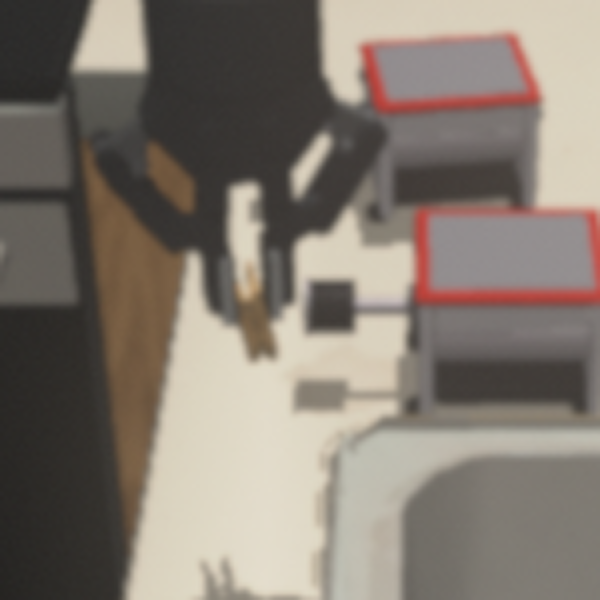

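The peg is held between the fingertips at (255,310) and clear of the table. Now to place it on the right roller.

Run:
```python
from h import *
x,y=.5765,-.0478; R=down(-np.pi/2+.01,1)
movep([x,y,.17],R); s=st('over'); print(np.round(s["joint_pos"],2))
move_l([x,y,.122],feed=.10); st()
print(move_l([x,y,.1125],feed=.012,until_force=2.5)); s=st('down')
command_gripper(.030,20); st('rel'); p=s["position"]
move_l([p[0],p[1],.2],feed=.12); st('up')
k=onplane
movep([.45,-.25,.30],R); st('clear')
p,d=grab('top'); cv2.imwrite('pics/end.png',cv2.resize(p[170:320,170:390],None,fx=3.6,fy=3.6,interpolation=cv2.INTER_CUBIC)[:,:,::-1])
```

```text
over t31.11 p [575.46 -49.35 169.19] F [-0.66 -1.64 -0.43] gap 13.68
[ 0.07  0.4  -0.07  1.86  0.04  0.88 -0.01]
 t31.74 p [576.61 -48.37 122.24] F [-0.57 -0.18  0.83] gap 14.35
True
down t32.38 p [576.46 -47.75 114.2 ] F [-0.68 -0.21  4.21] gap 13.72
rel t32.68 p [575.55 -47.74 113.16] F [ 0.97 -0.61 -0.1 ] gap 29.79
up t33.55 p [575.85 -47.72 199.23] F [-0.55 -0.09  0.06] gap 29.68
clear t34.56 p [ 450.69 -248.48  299.2 ] F [-0.06  0.31 -0.38] gap 29.96
```

View pics/end.png

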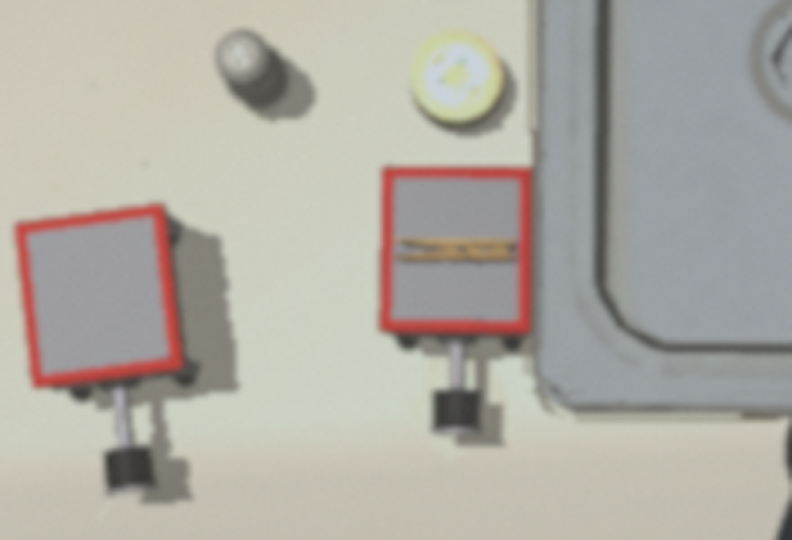

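The final view shows the peg centred at (458,250) on the right top, whose centre is at (456,249). Both housings' corners match the first picture. I'm handing in.

```bash
python3 -c "
from rig import *
print(finish_job())"
```

```text
the job is handed in; nothing more can be done
None
```

The right roller is the worn one, and the clothes peg now lies flat on the middle of its red-edged top. I handed the job in at about 35 s on the robot's clock.

- **Left roller:** I gripped the knob, pulled it out to its stop and then pushed it in. The float measured 5.0 mm, so this bearing is sound. A second press at each stop moved it 0.05 mm or less.
- **Right roller:** done the same way, the float measured 22.1 mm. The push in took three strokes. The force trigger stopped the first too early and the second reached the end of its set travel, so I carried on to the real stop and checked it with a second press.
- **Force on the rollers:** the knob strokes were set to stop at 5 to 5.5 N, well under the 11 N at which a roller can slip.
- **Final picture:** the peg is within about 1 mm of the centre of the right top. Both housings stand where they did in the first picture, with the right shaft pushed in, and the gripper touches nothing. The salt and tin look undisturbed. The garlic was outside that final crop, so I did not recheck it; the arm never went near it.

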